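# Vent the comparator and show the dial gauge to the inspection camera

### The arm

A 6-joint arm with a two-finger parallel gripper is mounted at the origin on the work surface. World frame = base frame: x ahead of the robot, y to its left, z up, the work surface at z = 0. Lengths are in m, angles in rad, forces in N, time in s.
With the tool pointing down it reaches from about 0.375 to 0.9 m from the base axis. Payload 3.1 kg.
Tool frame: the origin (TCP) lies on the centre line of the jaws, within the pads' length; the fingertips stand 8 mm ahead of it and the grasp point (between the pads) lies 11 mm behind it; z points along the fingers, y is the line along which they close (so a half turn about z gives the same grasp; the last joint's range is limited). The gripper opens to 85 mm and grips with 20 to 120 N. Pads are 22 mm wide; open, the fingers measure 114 mm over their backs; the gripper's body (76 mm by 85 mm) begins 54 mm behind the grasp point. The pads swing forward as they close: fully open they stand 13 mm farther back than shut.
Start: joints at [1.012, 0.527, 1.433, -0, 1.181, -0.178], TCP at [0.232, 0.58, 0.239] pointing down, gripper open.
Joint ranges: [-3.08, 3.08], [-0.75, 2.2], [0.22, 2.44], [-1.43, 4.57], [0, 2.65], [-2.85, 2.85]. Speed limits (rad/s): [2.79, 2.79, 3.14, 3.14, 3.14, 3.14].

### API

Orientations are given as a unit quaternion [x, y, z, w].
In Python, from station import * gives the robot as it stands.
- The arm moves only by the tool play_rows, never from a script. Its argument "rows" is a list of rows, each a list of 3 entries, a list of its own where there are three numbers: the turn, a rotation vector about the tool's x, y, z in degrees, then the shift along the tool's x, y, z in mm, then the closure, from 0 (fully open) to 1 (shut). In form: [[[ax, ay, az], [dx, dy, dz], jaw], ...]. A call has 1 to 12 rows; each row shifts and turns the commanded pose from where the row before left it, along the tool's axes as they then stand; what a row does not reach is not made up. A row lasts 1/12 s, in which the tool goes at most 41.7 mm and 7.16 degrees, less where a joint would pass 70% of its speed; a pose out of reach is approached as far as the arm can. A call with a gripper value outside its range is refused whole. The fingers move at their own pace and stop on an object; "grip_force" is the grip in N (left out, the last holds). Time passes only in rows, so rows that do not move let the fingers close. It gives the time, the measured TCP pose, the force, the opening and the grip force at its end, in the units of the state.
- sense(): the state, without advancing time (a new reading comes with each control period).
- snapshot(name): name is "scene" or "top" or "wrist"; returns (picture, depth): 480x640x3 uint8, red, green, blue; 480x640 float32, m along the optical axis (not along the pixel's ray), 0 where there is no reading.
- get_calibration(name): a dict with "vfov" (degrees; the focal length in pixels is half the picture's height over the tangent of half this angle, whatever the lens; pixels are square), "cx", "cy" (the principal point, pixels), "k1" (the pictures are not rectified: a ray, as slopes to the right and down, at radius r is drawn at 1 + k1 r^2 times it, then the intrinsics apply), "xyz" and "attitude" of the camera in the world. Camera axes: x right, y down, z forward; pixel columns grow to the right and rows downward; lengths in m; the calibration is good to about 2 mm. A picture is of the moment at which its call begins: read the wrist's pose just before it. get_calibration takes no time and is no camera call; for the wrist camera it gives the pose at the moment of the call.
- sign_off(): hands the job in; it is judged then, once.
The state is a dict: "t": time; "q": joint angles; "qd": joint speeds; "tau": joint torques, N m; "tcp_pos": TCP position; "tool_rot": TCP orientation; "force": force on the tool from outside, world axes, zero at the start; "ft_torque": the same for the moment, N m; "finger_gap": opening from 0.0 (shut) to 1.0 (fully open); "gripper_force": force on a finger pad.
Only numpy, scipy, OpenCV 4.12 (cv2) and the standard library are available. Lean on these libraries where they do the work, as an engineer would, in place of code of your own. Each camera call takes 0.05 s, during which the arm holds its last target. There are 200 camera calls.

### The job

The test run on the pressure comparator is over: press its stop key (the wide mushroom-headed middle one), let it spring back, press its vent key (the square one), and only then lift the small dial gauge out of its port. Present the gauge to the inspection camera and finish while holding it still in the air, with no finger on its glass: the dial centred in front of the lens at the working distance of 150 mm, square to the lens and right way up in the camera's view. Never press the run key (the small round one), and leave everything else where it is.

Things in the scene. Friction and masses are not known exactly. Their poses are not given: they have to be found in the camera images.
- stop_top (a point): Top centre of the stop key: black mushroom head 29 mm across, middle of three keys 45 mm apart in a row along the comparator's x, on the grey control station at the left (+y) end of the comparator. Top 111 mm above the bench when up. Pressed straight down: 5 mm travel, 1.5 N to start, 5 N fully down, counts from 3.5 mm; springs back. Its x axis runs along the row from vent to run key
- vent_top (a point): Centre of the top face of the vent key: square black cap 20 x 20 mm, the end one of the row nearest the robot, 45 mm from the stop key. Same height, travel and spring as the stop key
- run_top (a point): Centre of the top face of the run key: round black cap 18 mm across, the end one of the row farthest from the robot. Not to be pressed
- stop (a joint): how far the stop key is down, m: 0 up, 0.005 fully down
- vent (a joint): how far the vent key is down, m: 0 up, 0.005 fully down
- run (a joint): how far the run key is down, m: 0 up, 0.005 fully down
- gauge: The small dial gauge under test, about 0.18 kg, in either of the comparator's two ports. x axis out of the dial, z axis up; origin at the lower tip of its spigot, 58 mm below the case centre and 63 mm above the bench while seated. The 14 mm spigot (11 mm thick) hangs loosely in a 14 mm bore, the brass hexagon above it rests on the port: it lifts straight out. Faces within 45 degrees of world +x
- gauge_glass: The round glass (45 mm across) over the gauge's dial, fixed to the gauge and with the same frame as gauge
- gauge_centre (a point): Centre of the gauge's round case, axes as gauge. The case is a dark steel drum 52 mm in diameter and 28 mm deep with a level axis (x), a white dial with black scale on its +x face and a brass neck and 20 mm hexagon below. 121 mm above the bench while seated. Sturdy: a firm grip (25 N) across its 52 mm does no harm and leaves the glass free
- gauge_dial (a point): centre of the gauge's dial face, 14 mm along +x from gauge_centre
- gauge_back (a point): centre of the back of the gauge's case, 14 mm along -x from gauge_centre
- lens (a point): Centre of the front glass of the inspection camera: a metal box camera with 38 mm black lens barrel and white ring light on a column stand at the far right. It looks along this point's -x axis, 25 degrees below level; z is up in its picture, y level. 250 to 300 mm above the bench, stand turned up to 20 degrees. The presented gauge's x, y, z axes run along these x, y, z axes
- focus (a point): The point 150 mm in front of the lens on its line of sight, same axes as lens: where the centre of the dial belongs
- transducer_centre (a point): Mid-height of the reference transducer, an upright steel cylinder 24 mm in diameter, 62 mm tall above its port and with a teal band, in the comparator's other port, 150 mm from the gauge. Leave it
- comparator: Cream plate 240 x 420 mm, top at 45 mm, on feet; origin on the bench under its centre, x away from the robot. Ports at x 30, y -75 and +75 mm, top faces at 77 mm; keys at y 165, x -10 (vent), 35 (stop), 80 mm (run), station top at 95 mm. On the robot's side the screw press (to 115 mm), its three-armed star handle at the -y end (to 131 mm) and a clear oil reservoir (to 100 mm)
- cap: loose steel cover cap, 52 mm across and 16 mm high, on the far edge of the comparator's plate; origin under its centre. Leave it
- fitting: loose brass fitting 25 mm across, 32 mm high, on the far edge of the comparator's plate; origin under its centre. Leave it
- multimeter_centre (a point): centre of a blue handheld multimeter, 185 x 88 x 36 mm, lying on the bench to the right. Leave it
- big_gauge: a larger dial gauge, 76 mm across, lying face up on the bench to the right; origin under its centre. Leave it
- pen: black pen 130 mm long lying on a sheet of paper to the right; origin under its middle. Leave it
- spanner: spanner lying on the bench to the left of the comparator; origin under it. Leave it
There are look-alikes about, which are no part of the job. Leave any orange look-alike of the gauge alone.

How it is judged:
On the way, in this order (a step that is already met when the one before it is completed fails the run):
1. the stop key is pressed, the vent key being up and the gauge still in its port (value of joint stop above 0.0035 m and value of joint vent below 0.002 m and distance of gauge from where it was at the start of the episode below 0.008 m), for 0.05 s.
2. then the vent key is pressed, the stop key being up again and the gauge still in its port (value of joint vent above 0.0035 m and value of joint stop below 0.002 m and distance of gauge from where it was at the start of the episode below 0.008 m), for 0.05 s.
3. then the gauge is lifted out of its port in the fingers, the keys being up (height (world z) of gauge above 0.085 m and contact force between gauge and the fingers above 0.5 N and contact force between gauge and comparator below 0.1 N and value of joint each of stop, vent, run below 0.002 m), for 0.1 s.
At the end, for the whole second after the job is handed in: The gauge is held still by the fingers, none on the glass, more than 10 cm up; dial centre 130-170 mm ahead of the lens and within 15 mm of its line of sight up/down and sideways; dial facing the lens and upright to within 11 degrees; keys up; all else in place (20 mm; transducer 12, camera 8) (x of gauge_dial in the frame of lens between -0.17 and -0.13 m and y of gauge_dial in the frame of lens between -0.015 and 0.015 m and z of gauge_dial in the frame of lens between -0.015 and 0.015 m and x of gauge_back in the frame of lens below -0.15 m and z of gauge in the frame of lens below -0.03 m and angle between the x axis of gauge and the x axis of lens, either way round below 0.2 rad and angle between the z axis of gauge and the z axis of lens, either way round below 0.2 rad and height (world z) of gauge above 0.1 m and contact force between gauge and the fingers above 1 N and contact force between gauge_glass and the fingers below 0.1 N and linear speed of gauge below 0.02 m/s and angular speed of gauge below 0.15 rad/s and value of joint each of stop, vent, run below 0.002 m and distance of transducer_centre from where it was at the start of the episode below 0.012 m and distance of each of cap, fitting, multimeter_centre, big_gauge, pen, spanner from where it was at the start of the episode below 0.02 m and distance of lens from where it was at the start of the episode below 0.008 m); the arm keeps its last pose, push and grip.
It fails at once if the run key is pressed (value of joint run above 0.003 m).
It fails at once if two keys are down at once (value of joint each of stop, vent above 0.0025 m).
It fails at once if the camera is pushed out of place (distance of lens from where it was at the start of the episode above 0.012 m).
It fails at once if another thing on the bench is disturbed (distance of transducer_centre from where it was at the start of the episode above 0.025 m or distance of any of cap, fitting, multimeter_centre, big_gauge, pen, spanner from where it was at the start of the episode above 0.03 m).
It also fails if it takes over 46 s, if anything falls off the work surface, if the arm or the gripper's body presses on something with over 40 N, if the wrist force passes 120 N, or if a joint passes its speed limit or range.

## Working session

There is one attempt and no reset: what is moved stays moved. The work goes in short steps, Python scripts to look and compute and a tool call to move; the robot and the scene stay as the last step left them, time stands still between calls to the robot, and variables do not carry over. Pictures are saved under pics/ and viewed, at most 10 in all, crops included, and the job is handed in when it is done.

Besides the shell and the picture viewer there is one more tool, called after "Request:" by a JSON object that holds its "name" and its "arguments". play_rows: Moves the arm, as the interface text tells. Its arguments: {"type":"object","properties":{"rows":{"type":"array","items":{"type":"array"}},"grip_force":{"type":"number"}},"required":["rows"]}

```bash
mkdir -p pics; ls; cat > h.py <<'E'
import numpy as np, cv2
from scipy.spatial.transform import Rotation as R
from station import *
def cam(n):
    c=get_calibration(n); return c
def unproj(c,u,v,d):
    f=240/np.tan(np.radians(c["vfov"])/2)
    K=np.array([[f,0,c["cx"]],[0,f,c["cy"]],[0,0,1.]])
    u=np.atleast_1d(u).astype(float);v=np.atleast_1d(v).astype(float);d=np.atleast_1d(d)
    p=cv2.undistortPoints(np.stack([u,v],-1).reshape(-1,1,2),K,np.array([c["k1"],0,0,0,0.])).reshape(-1,2)
    P=np.c_[p*d[:,None],d]
    return R.from_quat(c["attitude"]).apply(P)+c["xyz"] if len(np.shape(c["attitude"]))==1 and len(c["attitude"])==4 else P@np.array(c["attitude"]).T+c["xyz"]
def cloud(n,dep,c):
    v,u=np.mgrid[0:480,0:640]
    return unproj(c,u.ravel(),v.ravel(),dep.ravel()).reshape(480,640,3)
E
python3 - <<'E'
from h import *
print(sense())
for n in ("scene","top"):
    c=get_calibration(n);print(c)
    p,d=snapshot(n);np.savez(n,p=p,d=d,P=cloud(n,d,c));cv2.imwrite(f"pics/{n}0.png",p[...,::-1])
E
```

```text
pics
{'t': 0.0, 'q': array([ 1.01250692e+00,  5.28455327e-01,  1.43392706e+00,  2.05636499e-05,
        1.18141181e+00, -1.78497516e-01]), 'qd': array([ 6.28732737e-06, -6.38749852e-04, -6.71265704e-04,  2.03802651e-03,
       -1.33668776e-03, -1.68661473e-03]), 'tau': array([-1.18704207e-03, -4.42355311e+01, -1.78027493e+01, -3.56598684e-04,
        8.31738173e-03, -1.10486798e-06]), 'tcp_pos': array([0.23128601, 0.57986158, 0.2383324 ]), 'tool_rot': array([ 1.88760443e-01,  9.82022547e-01, -1.02349718e-03, -4.05278021e-04]), 'force': array([ 0.22190526, -1.0129829 , -0.01988139]), 'ft_torque': array([-0.03261448,  0.02065911, -0.01887273]), 'gripper_force': 0.0, 'finger_gap': 0.9996528345882791}
{'vfov': 55.26595724473042, 'cx': 319.20978363128984, 'cy': 237.6741659277785, 'k1': 0.03302273484432277, 'xyz': array([ 1.36922491, -0.60597392,  0.87808781]), 'attitude': array([ 0.78494943,  0.41860311, -0.20484668, -0.40824462])}
{'vfov': 56.51784479292706, 'cx': 322.97240211154195, 'cy': 239.88824252368943, 'k1': -0.08004140944474346, 'xyz': array([ 0.43591584, -0.03300218,  1.58993835]), 'attitude': array([-0.70420735,  0.70856699, -0.02933048,  0.03412556])}
```

View pics/scene0.png

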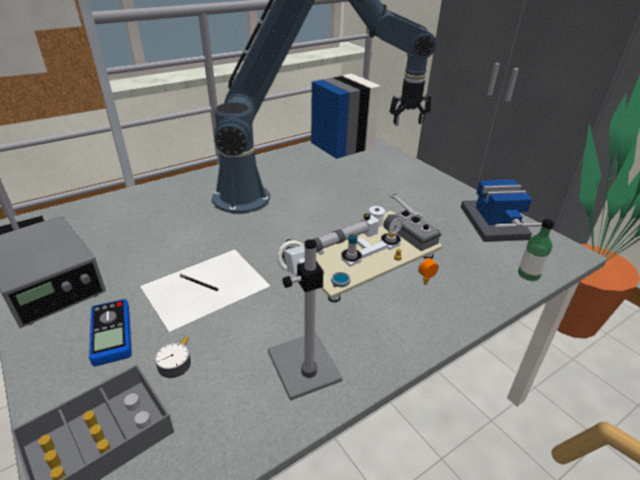

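View pics/top0.png

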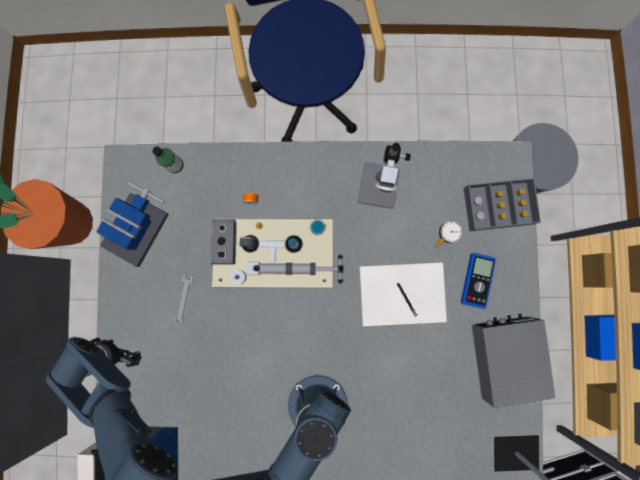

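The scene view shows the gauge in the port next to the control station, with its dial facing the far side. The transducer is in the other port, an orange decoy lies at about (428,270), and the inspection camera is on a column at about (310,270). In the top view, the station is at (222,240), the gauge at (250,243), the transducer at (293,243) and the camera at (390,175).

```bash
python3 - <<'E'
from h import *
z=np.load("top.npz");p,P=z["p"].astype(int),z["P"]
X=P[...,2]
m=(X>.035)&(X<.056)&(p[...,0]>170)&(p[...,0]-p[...,2]>15)
m[:200]=0;m[300:]=0;m[:,:200]=0;m[:,350:]=0
pts=P[m][:,:2]
print(len(pts),np.median(P[m][:,2]),cv2.minAreaRect((pts*1000).astype(np.float32)))
# station top
m2=(X>.088)&(X<.118);m2[:,245:]=0;m2[:,:205]=0;m2[:210]=0;m2[270:]=0
print("station",cv2.minAreaRect((P[m2][:,:2]*1000).astype(np.float32)),P[m2].mean(0))
for n,(u,v) in dict(tcam=(390,180),gauge=(250,243),vent=(222,256),stop=(222,241),run=(222,225),trans=(293,243)).items():
    print(n,P[v,u].round(4))
m3=(X>.15)&(X<.5);m3[:120]=0;m3[210:]=0;m3[:,:340]=0;m3[:,430:]=0
q=P[m3];print("cam",len(q),q.min(0),q.max(0),q.mean(0))
for zz in np.arange(.15,.45,.03):
    s=q[(q[:,2]>zz)&(q[:,2]<zz+.03)]
    if len(s):print(round(zz,2),len(s),s.mean(0).round(3),s.min(0).round(3),s.max(0).round(3))
T=z["p"][120:300,200:420,::-1];cv2.imwrite("pics/crop.png",cv2.resize(T,None,fx=3.6,fy=3.3,interpolation=cv2.INTER_CUBIC))
z=np.load("scene.npz");print(cv2.imwrite("pics/crops.png",cv2.resize(z["p"][190:300,260:450,::-1],None,fx=4.2,fy=4.2,interpolation=cv2.INTER_CUBIC)))
c=get_calibration("wrist");print(c,sense()["tcp_pos"])
E
```

```text
4779 0.04489221403430088 ((532.1351318359375, 154.31103515625), (417.11297607421875, 236.84432983398438), 89.44795989990234)
station ((559.5361938476562, 299.10662841796875), (113.687744140625, 170.0889892578125), 89.41705322265625) [0.56893073 0.31582168 0.09715677]
tcam [ 0.7237 -0.2202  0.3178]
gauge [0.5579 0.2154 0.1382]
vent [0.5175 0.3143 0.1084]
stop [0.5674 0.3141 0.1121]
run [0.6216 0.3155 0.1095]
trans [0.5568 0.0742 0.1413]
cam 819 [ 0.69237135 -0.28149954  0.21331562] [ 0.82792549 -0.17934797  0.38872794] [ 0.75908244 -0.22148958  0.31949037]
0.21 5 [ 0.8   -0.22   0.223] [ 0.796 -0.223  0.213] [ 0.805 -0.218  0.232]
0.27 88 [ 0.733 -0.211  0.292] [ 0.692 -0.266  0.273] [ 0.822 -0.179  0.3  ]
0.3 625 [ 0.756 -0.222  0.316] [ 0.693 -0.281  0.3  ] [ 0.828 -0.181  0.33 ]
0.33 29 [ 0.789 -0.222  0.341] [ 0.753 -0.235  0.33 ] [ 0.808 -0.202  0.355]
0.36 72 [ 0.803 -0.228  0.378] [ 0.794 -0.239  0.361] [ 0.815 -0.217  0.389]
True
{'vfov': 60.46554748027208, 'cx': 319.5562542486332, 'cy': 243.14329497114272, 'k1': -0.06442989313839877, 'xyz': array([0.15949487, 0.61033545, 0.37276367]), 'attitude': array([0.8177885 , 0.55423492, 0.08656929, 0.12865219])} [0.23136968 0.57992195 0.23841236]
```

View pics/crop.png

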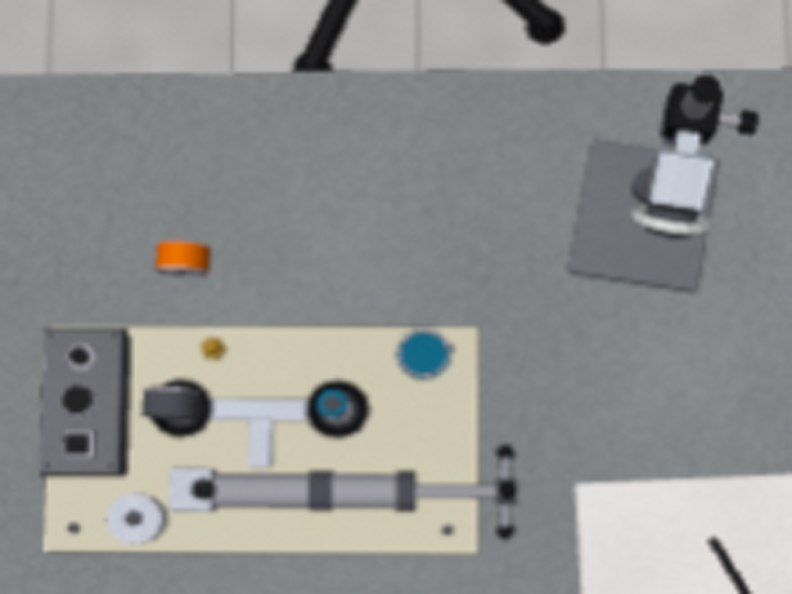

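The crop shows, top to bottom in the row at x≈78, the run key at (78,355), stop at (78,398) and vent at (78,442). The gauge drum is at (175,403) and the camera head is at (680,185), facing the robot. Next I'll square the tool and move over the keys for a wrist view.

Request:
{"name": "play_rows", "arguments": {"rows": [[[0,0,-5.45],[0,0,0],1],[[0,0,-5.45],[0,0,0],1],[[0,0,-5.45],[0,0,0],1],[[0,0,-5.45],[0,0,0],1]]}}

```text
t: 0.43
tcp_pos: [0.2314, 0.5801, 0.2387]
tool_rot: [-0.003, 1.0, -0.001, -0.0]
force: [1.0, -1.1, 0.6]
finger_gap: 0.455
gripper_force: 0.0
```

Request:
{"name": "play_rows", "arguments": {"rows": [[[0,0,0],[-27.4,-25.8,-5.2],1],[[0,0,0],[-27.4,-25.8,-5.2],1],[[0,0,0],[-27.4,-25.8,-5.2],1],[[0,0,0],[-27.4,-25.8,-5.2],1],[[0,0,0],[-27.4,-25.8,-5.2],1],[[0,0,0],[-27.4,-25.8,-5.2],1],[[0,0,0],[-27.4,-25.8,-5.2],1],[[0,0,0],[-27.4,-25.8,-5.2],1],[[0,0,0],[-27.4,-25.8,-5.2],1],[[0,0,0],[-27.4,-25.8,-5.2],1],[[0,0,0],[-27.4,-25.8,-5.2],1],[[0,0,0],[-27.4,-25.8,-5.2],1]]}}

```text
t: 1.43
tcp_pos: [0.5614, 0.2695, 0.3015]
tool_rot: [-0.0, 1.0, -0.0, -0.001]
force: [0.5, 0.7, 0.3]
finger_gap: -0.003
gripper_force: 0.0
```

```bash
python3 - <<'E'
from h import *
s=sense();print(s["t"],s["tcp_pos"],R.from_quat(s["tool_rot"]).as_matrix().round(3),s["finger_gap"])
c=get_calibration("wrist");p,d=snapshot("wrist");P=cloud("wrist",d,c);np.savez("w1",p=p,d=d,P=P)
print(c["xyz"],R.from_quat(c["attitude"]).as_matrix().round(2))
cv2.imwrite("pics/w1.png",p[...,::-1])
g=P[(P[...,2]>.128)&(P[...,2]<.16)&(np.abs(P[...,0]-.56)<.06)&(np.abs(P[...,1]-.225)<.05)]
print(len(g),cv2.minAreaRect((g[:,:2]*1000).astype(np.float32)),g[:,2].max())
k=P[...,2]; m=(k>.104)&(k<.118)&(P[...,1]>.28)&(P[...,1]<.36)&(P[...,0]>.48)&(P[...,0]<.66)
n,l,st,ce=cv2.connectedComponentsWithStats(m.astype(np.uint8))
for i in range(1,n):
    if st[i,4]>30:
        q=P[l==i];r=cv2.minAreaRect((q[:,:2]*1000).astype(np.float32));print(st[i],r,np.median(q[:,2]))
E
```

```text
1.4333 [0.56143651 0.26948042 0.30146296] [[-1.    -0.    -0.001]
 [-0.     1.    -0.   ]
 [ 0.001 -0.    -1.   ]] -0.002508515139750446
[0.48401723 0.27048036 0.43588776] [[-0.    0.95  0.31]
 [ 1.    0.    0.  ]
 [ 0.    0.31 -0.95]]
2637 ((564.7540893554688, 230.2987823486328), (49.70271682739258, 29.26900291442871), 86.62713623046875) 0.1487322045167686
[369 153  28  27 688] ((525.21533203125, 320.6968994140625), (20.367956161499023, 20.34038734436035), 89.03742980957031) 0.11107109112726785
[362 205  36  34 934] ((570.2723388671875, 319.92095947265625), (27.61903953552246, 28.193111419677734), 57.61273956298828) 0.11121965616760776
[366 261  22  22 357] ((614.9788208007812, 319.42315673828125), (17.028610229492188, 17.25529670715332), 73.55008697509766) 0.11096729352009488
```

View pics/w1.png

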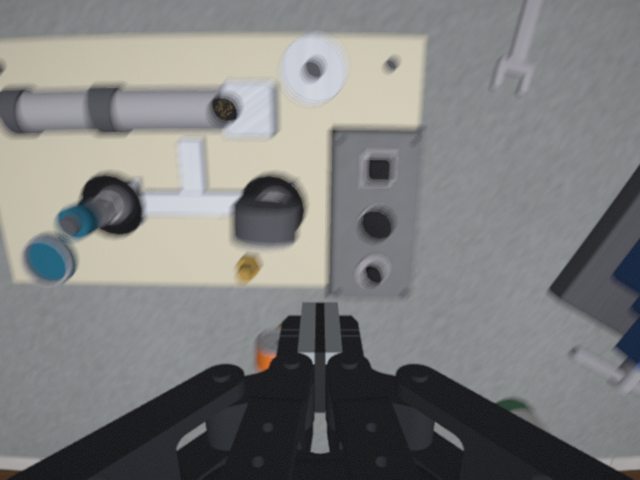

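The wrist view shows the vent key at (380,168), the stop key at (377,222), the run key at (375,272) and the gauge drum at (266,215). I'll press the stop key at world (0.570, 0.320).

Request:
{"name": "play_rows", "arguments": {"rows": [[[0,0,0],[-1.7,10.1,33.3],1],[[0,0,0],[-1.7,10.1,33.3],1],[[0,0,0],[-1.7,10.1,33.3],1],[[0,0,0],[-1.7,10.1,33.3],1],[[0,0,0],[-1.7,10.1,33.3],1],[[0,0,0],[0,0,0],1],[[0,0,0],[0,0,0],1]]}}

```text
t: 2.07
tcp_pos: [0.5672, 0.3213, 0.1327]
tool_rot: [-0.001, 1.0, -0.001, -0.003]
force: [0.1, -1.2, 0.2]
finger_gap: 0.002
gripper_force: 0.0
```

Request:
{"name": "play_rows", "arguments": {"rows": [[[0,0,0],[0,0,7],1],[[0,0,0],[0,0,7],1],[[0,0,0],[0,0,4],1],[[0,0,0],[0,0,1],1],[[0,0,0],[0,0,0],1],[[0,0,0],[0,0,0],1]]}}

```text
t: 2.57
tcp_pos: [0.5701, 0.3215, 0.1176]
tool_rot: [-0.0, 1.0, 0.0, 0.001]
force: [1.4, -1.2, 2.6]
finger_gap: 0.004
gripper_force: 1.3
```

Request:
{"name": "play_rows", "arguments": {"rows": [[[0,0,0],[0,0,1.5],1],[[0,0,0],[0,0,1.5],1],[[0,0,0],[0,0,0.5],1],[[0,0,0],[0,0,0],1],[[0,0,0],[0,0,0],1]]}}

```text
t: 2.98
tcp_pos: [0.5701, 0.3215, 0.1145]
tool_rot: [-0.0, 1.0, 0.0, 0.001]
force: [-0.6, -2.4, 9.1]
finger_gap: -0.001
gripper_force: 4.7
```

Request:
{"name": "play_rows", "arguments": {"rows": [[[0,0,0],[0,0,-11],1],[[0,0,0],[0,0,-11.5],1],[[0,0,0],[15,0,0],1],[[0,0,0],[15,0,0],1],[[0,0,0],[15,-0.5,0],1],[[0,0,0],[0,0,0],1],[[0,0,0],[0,0,0],1]]}}

```text
t: 3.57
tcp_pos: [0.5236, 0.3213, 0.1355]
tool_rot: [-0.001, 1.0, -0.0, -0.0]
force: [1.0, -0.7, 0.4]
finger_gap: -0.003
gripper_force: 0.0
```

Request:
{"name": "play_rows", "arguments": {"rows": [[[0,0,0],[0,0,7],1],[[0,0,0],[0,0,7],1],[[0,0,0],[0,0,4],1],[[0,0,0],[0,0,2.5],1],[[0,0,0],[0,0,1.5],1],[[0,0,0],[0,0,0.5],1],[[0,0,0],[0,0,0],1],[[0,0,0],[0,0,0],1]]}}

```text
t: 4.23
tcp_pos: [0.5252, 0.3211, 0.1145]
tool_rot: [-0.0, 1.0, 0.0, 0.001]
force: [-1.6, -2.1, 12.6]
finger_gap: -0.003
gripper_force: 5.8
```

Both presses bottomed out. I'll rise and then look at the inspection camera with the wrist camera.

Request:
{"name": "play_rows", "arguments": {"rows": [[[0,0,0],[0,0,-20],1],[[0,0,0],[-4,0,-40],1],[[0,0,0],[-4,0,-40],1],[[0,0,0],[-5,0,-40],1],[[0,0,0],[-5,0,-40],1],[[0,0,0],[-5,0,-40],1],[[0,0,0],[-5,0,-40],1]]}}

```text
t: 4.82
tcp_pos: [0.5521, 0.3207, 0.3741]
tool_rot: [-0.0, 1.0, -0.0, -0.001]
force: [1.3, -0.3, 0.4]
finger_gap: -0.0
gripper_force: 0.0
```

Request:
{"name": "play_rows", "arguments": {"rows": [[[0,0,0],[0,-40,0],1],[[0,0,0],[0,-40,0],1],[[0,0,0],[0,-40,0],1],[[0,0,0],[0,-40,0],1],[[0,-5,0],[0,-40,0],1],[[0,-5,0],[0,-40,0],1],[[0,-5,0],[0,-40,0],1],[[0,-5,0],[0,-40,0],1],[[0,-5,0],[0,-40,0],1],[[0,-5,0],[0,-40,0],1],[[0,-5,0],[0,-40,0],1],[[0,-5,0],[0,-40,0],1]]}}

```text
t: 5.82
tcp_pos: [0.5525, -0.1386, 0.3718]
tool_rot: [-0.001, 0.947, 0.003, 0.321]
force: [0.8, 0.9, -0.6]
finger_gap: 0.007
gripper_force: 0.0
```

Request:
{"name": "play_rows", "arguments": {"rows": [[[0,-5,0],[0,-25,0],1],[[0,-5,0],[0,-25,0],1],[[0,0,0],[0,0,0],1],[[0,0,0],[0,0,0],1]]}}

```text
t: 6.15
tcp_pos: [0.5607, -0.1758, 0.3828]
tool_rot: [0.004, 0.925, 0.003, 0.381]
force: [0.4, 0.3, 0.6]
finger_gap: 0.0
gripper_force: 0.0
```

```bash
python3 - <<'E'
from h import *
s=sense();print(s["t"],s["tcp_pos"],s["q"].round(2))
c=get_calibration("wrist");p,d=snapshot("wrist");P=cloud("wrist",d,c);np.savez("w2",p=p,d=d,P=P)
print(c["xyz"]);cv2.imwrite("pics/w2.png",p[...,::-1])
E
```

```text
6.15 [ 0.56070892 -0.17584142  0.38283809] [-0.74  0.13  1.88  0.85  0.69 -2.85]
[ 0.41112249 -0.17444949  0.42259818]
```

View pics/w2.png

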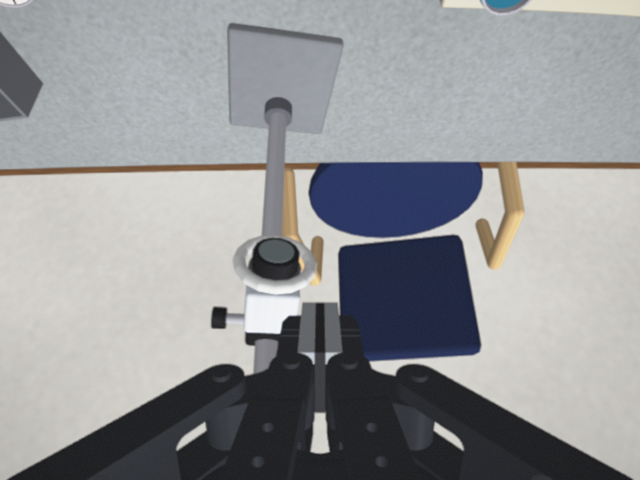

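The inspection camera's lens front is at about (277,250), with the white ring light around (274,262). The tilt stopped at the joint 6 limit, so I'll check the wrist kinematics as well as fit the lens.

```bash
cat >> h.py <<'E'
def Rq(q,off): return R.from_euler('ZYZYZ',[q[0],q[1]+q[2],q[3],q[4],q[5]+off])
E
python3 - <<'E'
from h import *
s=sense();T=R.from_quat(s["tool_rot"])
for o in (-np.pi/2,0,np.pi/2,np.pi): print(o,(Rq(s["q"],o).inv()*T).magnitude())
z=np.load("w2.npz");p,P,d=z["p"].astype(int),z["P"],z["d"]
rr=P[235:295:6,230:322:6]
print((d[235:295:6,230:322:6]*1000).astype(int)); print(p[235:295:6,230:322:6].sum(-1)//3)
E
```

```text
Traceback (most recent call last):
  File "h.py", line 16, in Rq
    def Rq(q,off): return R.from_euler('ZYZYZ',[q[0],q[1]+q[2],q[3],q[4],q[5]+off])
                          ~~~~~~~~~~~~^^^^^^^^^^^^^^^^^^^^^^^^^^^^^^^^^^^^^^^^^^^^^
  File "scipy/spatial/transform/_rotation.pyx", line 1413, in scipy.spatial.transform._rotation.Rotation.from_euler
ValueError: Expected axis specification to be a non-empty string of upto 3 characters, got ZYZYZ
```

```bash
sed -i '$d' h.py; cat >> h.py <<'E'
def Rq(q,off): return R.from_euler('ZYZ',[q[0],q[1]+q[2],q[3]])*R.from_euler('YZ',[q[4],q[5]+off])
E
python3 - <<'E'
from h import *
s=sense();T=R.from_quat(s["tool_rot"])
for o in (-np.pi/2,0,np.pi/2,np.pi): print(o,(Rq(s["q"],o).inv()*T).magnitude())
z=np.load("w2.npz");p,P,d=z["p"].astype(int),z["P"],z["d"]
print((d[225:295:6,230:322:6]*1000).astype(int)); print(p[225:295:6,230:322:6].sum(-1)//3)
E
```

```text
-1.5707963267948966 3.141592653589793
0 1.5707963267948961
1.5707963267948966 5.031736028562873e-16
3.141592653589793 1.570796326794897
[[1627 1622 1622 1623 1623 1625  445  442  447 1063 1057 1075 1621 1631
  1624 1630]
 [1611 1611 1613 1612 1607 1614  438  440  445 1060 1060 1070 1605 1617
  1609 1616]
 [1606 1598 1594 1600 1609  348  348  351  351  352 1055 1064 1596 1602
  1446 1454]
 [1591 1585 1588  340  343  330  331  332  334  333  337  349 1116 1585
  1422    0]
 [1572 1574  332  336  324  324  326  326  328  328  330  332  345 1572
  1400 1409]
 [1560  325  328 1571  317  317  318  320  320  322  323  324  342  339
  1382 1390]
 [1548  323  321 1553  318  313  314  314  316  316  319  320  342  334
   334 1374]
 [1545  316  315  330  323  316  312  312  312  314  317  327 1203  326
   332 1353]
 [1536  314  311  311  325  318  315  316  317  316  323  333  320  321
   328 1341]
 [1519 1514  310  308  306  308  319  317  319  320  314  313  316  319
  1290 1329]
 [1508 1514 1502  308  306  306  305  306  308  308  309  310  314 1507
  1324 1503]
 [1488 1501 1491  328  328  3
[... 161 characters left out ...]
 134 147 134 211 210 211 212]
 [206 209 208 207 188 147 146 111 126 143 165 168 212 212 147 134]
 [207 209 194 146 189  34  89  90  88  89  44 162 137 213 113 113]
 [205 189 143 194  50  87  88  89  88  89  89  39 168 158 117 109]
 [205 147 138 208  30  63  88  89  88  88  89  29 170 150 120 107]
 [205 159 137 183  32  30  36  91  98  96  23  35 188 145 137 106]
 [202 168 153 103  32  38  38  44  45  50  44  36 191 145 147 106]
 [205 189 174 148  82  37  41  43  46  51  43  54 137 152 192 113]
 [202 205 187 194 174 146 114  70  62  74 118 149 169 208 204 162]
 [204 201 202 213 219 225 211 187 183 192 202 224 240 209 206 210]
 [207 205 205 146 141 218 242 242 245 245 246 165 211 210 212 210]]
```

```bash
python3 - <<'E'
from h import *
from scipy.optimize import least_squares
z=np.load("w2.npz");p,P,d=z["p"].astype(int),z["P"],z["d"]
g=p.sum(-1)/3
m=np.zeros(d.shape,bool);m[238:275,250:305]=1
gl=m&(g>82)&(g<100)&(d<.345)
n,l,st,ce=cv2.connectedComponentsWithStats(gl.astype(np.uint8));i=1+st[1:,4].argmax();gl=l==i
Q=P[gl]; u,s,v=np.linalg.svd(Q-Q.mean(0)); nn=v[2]*np.sign(v[2][0])
print("glass",st[i],Q.mean(0),nn,"yaw",np.degrees(np.arctan2(nn[1],nn[0])),"pitch",np.degrees(np.arcsin(nn[2])),s/np.sqrt(len(Q)))
rg=np.zeros(d.shape,bool);rg[232:293,228:322]=1
rg&=(d<.36)&(d>.29)&(g>125)
# drop camera body: keep points near the ring plane, robustly
c0=Q.mean(0);A=P[rg];A=A[np.linalg.norm(A-c0,axis=1)<.07]
def ax(yw): return R.from_euler('ZY',[yw,-np.radians(25)]).as_matrix()
def prj(yw): return (A-c0)@ax(yw)
B=prj(np.arctan2(nn[1],nn[0]))
print(np.percentile(B,[1,10,50,90,99],axis=0).round(4))
r=np.hypot(B[:,1],B[:,2]);k=r>.022;print(np.histogram(B[k,0]*1000,bins=12))
h=np.median(B[k&(r<.045),0])
k=k&(abs(B[:,0]-h)<.012)
f=least_squares(lambda t:np.hypot(B[k,1]-t[0],B[k,2]-t[1])-t[2],[0,0,.03],loss='soft_l1',f_scale=.002)
print("ring h",h,f.x)
C=A[k];u,s,v=np.linalg.svd(C-np.median(C,0));print("ring normal",v[2])
# stand base top yaw from top view + scene
z=np.load("top.npz");PT=z["P"];mm=(PT[...,2]>.003)&(PT[...,2]<.03);pt=z["p"].astype(int)
mm[:155]=0;mm[212:]=0;mm[:,:350]=0;mm[:,405:]=0;mm&=(pt.sum(-1)/3<118)
print("base",cv2.minAreaRect((PT[mm][:,:2]*1000).astype(np.float32)))
bb=np.zeros(d.shape,bool);bb[20:140,220:350]=1;bb&=(P[...,2]>.006)&(P[...,2]<.03)
print("base w2",cv2.minAreaRect((P[bb][:,:2]*1000).astype(np.float32)),bb.sum())
E
```

```text
glass [260 240  33  23 595] [ 0.70010117 -0.20855934  0.27981798] [ 0.44883558 -0.14249428  0.88218026] yaw -17.613366221024936 pitch 61.906495157407825 [0.0303548  0.00666171 0.0043121 ]
[[ 0.0056 -0.0307 -0.0317]
 [ 0.0067 -0.026  -0.0203]
 [ 0.0115 -0.0052  0.0129]
 [ 0.0161  0.0269  0.0283]
 [ 0.0341  0.0325  0.0306]]
(array([359, 401, 553, 415, 129,  21,   0,   0,   2,  11,   2,   5]), array([ 5.00625088,  7.63609445, 10.26593803, 12.89578161, 15.52562518,
       18.15546876, 20.78531234, 23.41515591, 26.04499949, 28.67484307,
       31.30468665, 33.93453022, 36.5643738 ]))
ring h 0.01134786901000889 [ 0.00098171 -0.00019936  0.02925104]
ring normal [-0.9056061   0.15621074 -0.39430419]
base ((787.6029663085938, -225.92474365234375), (133.21652221679688, 178.93106079101562), 79.44567108154297)
base w2 ((776.067138671875, -221.86367797851562), (131.0874786376953, 151.0836944580078), 79.99083709716797) 9747
```

```bash
python3 - <<'E'
from h import *
from scipy.optimize import least_squares
z=np.load("w2.npz");p,P,d=z["p"].astype(int),z["P"],z["d"];g=p.sum(-1)/3
yw=np.radians(-10);M=R.from_euler('ZY',[yw,-np.radians(25)]).as_matrix()
print(M.round(3))
m=np.zeros(d.shape,bool);m[238:275,250:305]=1
Q=P[m&(g>82)&(g<93)&(d<.34)]@M
print("glass",np.median(Q,0),np.percentile(Q,[5,95],axis=0))
rim=P[m&(g<60)&(d<.34)]@M; x0=np.median(Q[:,0]); rim=rim[abs(rim[:,0]-x0)<.003];print("rim",len(rim),(rim.min(0)+rim.max(0))/2,rim.max(0)-rim.min(0))
rg=np.zeros(d.shape,bool);rg[232:293,228:322]=1
A=P[rg&(d<.36)&(d>.29)&(g>125)]@M-np.median(Q,0)
r=np.hypot(A[:,1],A[:,2]);k=(r>.022)&(r<.045)&(A[:,0]>.004)&(A[:,0]<.022)
f=least_squares(lambda t:np.hypot(A[k,1]-t[0],A[k,2]-t[1])-t[2],[0,0,.03],loss='soft_l1',f_scale=.002)
a=np.arctan2(A[k,2]-f.x[1],A[k,1]-f.x[0]);print(f.x,np.histogram(a,8)[0])
L=np.median(Q,0)+[0,f.x[0],f.x[1]];L=np.array([L[0],L[1],L[2]])
print("lens",M@L,"median-glass",M@np.median(Q,0)); F=M@(L-[.15,0,0]);C=F-M[:,0]*.014
print("focus",F,"gauge centre",C)
s=sense();q=s["q"]
for flip in (0,1):
    # tool z=-M z ; tool y = +-M y
    sg=1-2*flip
    Rt=np.stack([-sg*M[:,0],sg*M[:,1],-M[:,2]],1)
    tcp=C+Rt[:,2]*.011
    print("flip",flip,"tcp",tcp,R.from_matrix(Rt).as_quat())
    for q1 in (-.5,-.65,-.8):
      for sm in (1.9,2.1):
        e=(R.from_euler('ZY',[q1,sm]).inv()*R.from_matrix(Rt)).as_euler('ZYZ');e[2]-=np.pi/2
        print(q1,sm,(e+np.pi)%(2*np.pi)-np.pi)
E
```

```text
[[ 0.893  0.174 -0.416]
 [-0.157  0.985  0.073]
 [ 0.423  0.     0.906]]
glass [ 0.77764986 -0.08364981 -0.05579097] [[ 0.77687475 -0.09523297 -0.06702905]
 [ 0.77852694 -0.07250092 -0.04503546]]
rim 431 [ 0.77869241 -0.08364428 -0.05448483] [0.00384556 0.03535738 0.03545146]
[-0.0004477   0.00244857  0.02937177] [228 107  76 206 251 345 382 285]
lens [ 0.70168039 -0.20912003  0.2803044 ] median-glass [ 0.70277722 -0.20885882  0.27808524]
focus [ 0.56779955 -0.18551322  0.21691166] gauge centre [ 0.555304   -0.18330992  0.21099501]
flip 0 tcp [ 0.55988218 -0.18411718  0.20102562] [ 0.0850898   0.97258091 -0.01886396  0.215616  ]
-0.5 1.9 [ 0.18348775  0.83398717 -1.99166407]
-0.5 2.1 [ 0.2288365   0.6381451  -2.05255242]
-0.65 1.9 [ 0.25697713  0.8651005  -2.17620086]
-0.65 2.1 [ 0.31552318  0.67310596 -2.25728423]
-0.8 1.9 [ 0.31991072  0.90559964 -2.35204672]
-0.8 2.1 [ 0.38571017  0.71774292 -2.4471867 ]
flip 1 tcp [ 0.55988218 -0.18411718  0.20102562] [ 0.97258091 -0.0850898   0.215616    0.01886396]
-0.5 1.9 [0.18348775 0.83398717 1.14992858]
-0.5 2.1 [0.2288365  0.6381451  1.08904023]
-0.65 1.9 [0.25697713 0.8651005  0.96539179]
-0.65 2.1 [0.31552318 0.67310596 0.88430842]
-0.8 1.9 [0.31991072 0.90559964 0.78954594]
-0.8 2.1 [0.38571017 0.71774292 0.69440595]
```

Request:
{"name": "play_rows", "arguments": {"rows": [[[0,6.4,0],[0,40.6,0],0.15],[[0,6.4,0],[0,40.6,0],0.15],[[0,6.4,0],[0,40.6,0],0.15],[[0,6.4,0],[0,40.6,0],0.15],[[0,6.4,0],[0,40.6,0],0.15],[[0,6.4,0],[0,40.6,0],0.15],[[0,6.4,0],[0,40.6,0],0.15],[[0,0,0],[0,40.6,0],0.15],[[0,0,0],[0,40.6,0],0.15],[[0,0,0],[0,40.6,0],0.15],[[0,0,0],[0,0,0],0.15],[[0,0,0],[0,0,0],0.15]]}}

```text
t: 7.2
tcp_pos: [0.5584, 0.1883, 0.39]
tool_rot: [-0.009, 0.997, 0.014, 0.069]
force: [-0.3, -0.1, 0.0]
finger_gap: 0.85
gripper_force: 0.0
```

```bash
cat > meas.py <<'E'
from h import *
s=sense();print(s["t"],s["tcp_pos"],R.from_quat(s["tool_rot"]).as_rotvec(degrees=True).round(2),R.from_quat(s["tool_rot"]).as_matrix().round(3),s["finger_gap"])
c=get_calibration("wrist");p,d=snapshot("wrist");P=cloud("wrist",d,c);np.savez("w3",p=p,d=d,P=P)
cv2.imwrite("pics/w3.png",p[...,::-1])
for lo in (.127,.133,.14):
    g=P[(P[...,2]>lo)&(P[...,2]<.152)&(np.abs(P[...,0]-.564)<.045)&(np.abs(P[...,1]-.23)<.045)]
    if len(g)>50:
        b=g[:,:2]-g[:,:2].mean(0);print(lo,len(g),cv2.minAreaRect((g[:,:2]*1000).astype(np.float32)),g[:,2].max())
E
python3 meas.py
```

```text
7.2 [0.55838145 0.18826763 0.38996551] [ -1.63 172.03   2.35] [[-0.99  -0.021  0.138]
 [-0.017  0.999  0.029]
 [-0.138  0.026 -0.99 ]] 0.850190737059453
0.127 1762 ((564.5253295898438, 230.19366455078125), (50.62689971923828, 29.370180130004883), 86.28565216064453) 0.1487851075383987
0.133 1569 ((564.5155639648438, 230.0435028076172), (46.59287643432617, 29.370180130004883), 86.28565216064453) 0.1487851075383987
0.14 1178 ((564.5266723632812, 230.19900512695312), (36.970069885253906, 29.367544174194336), 86.136962890625) 0.1487851075383987
```

```bash
cat >> h.py <<'E'
def delta(pos,Rt):
    s=sense();T=R.from_quat(s["tool_rot"]);Rt=R.from_matrix(Rt)
    print(s["t"],"turn deg (tool)",(T.inv()*Rt).as_rotvec(degrees=True).round(2),"then shift mm",(Rt.inv().apply(np.array(pos)-s["tcp_pos"])*1000).round(1),"| world mm",((pos-s["tcp_pos"])*1000).round(1))
GR=np.array([[-.9978,.0663,0],[.0663,.9978,0],[0,0,-1.]])
GR=np.stack([[-.9978,.0663,0],[.0663,.9978,0],[0,0,-1.]],1)
E
python3 -c "
from h import *
delta([.5645,.2302,.20],GR)"
```

```text
7.25 turn deg (tool) [1.81 7.89 4.7 ] then shift mm [ -2.9  44.  189.9] | world mm [   5.8   43.8 -189.9]
```

Request:
{"name": "play_rows", "arguments": {"rows": [[[0.9,3.95,2.35],[0,0,0],0.15],[[0.9,3.95,2.35],[0,0,0],0.15],[[0,0,0],[-0.5,7.3,31.6],0.15],[[0,0,0],[-0.5,7.3,31.6],0.15],[[0,0,0],[-0.5,7.3,31.6],0.15],[[0,0,0],[-0.5,7.3,31.6],0.15],[[0,0,0],[-0.5,7.3,31.6],0.15],[[0,0,0],[-0.5,7.3,31.6],0.15],[[0,0,0],[0,0,0],0.15],[[0,0,0],[0,0,0],0.15]]}}

```text
t: 8.08
tcp_pos: [0.565, 0.2271, 0.1993]
tool_rot: [0.036, 0.999, 0.0, -0.002]
force: [-0.2, -0.3, 1.0]
finger_gap: 0.849
gripper_force: 0.0
```

```bash
python3 -c "
from h import *
delta([.5645,.2302,.110],GR);print(sense()['finger_gap'])"
```

```text
8.0833 turn deg (tool) [ 0.   -0.23 -0.32] then shift mm [ 0.7  3.  89.3] | world mm [ -0.5   3.1 -89.3]
0.8490102373141182
```

Request:
{"name": "play_rows", "arguments": {"rows": [[[0,-0.23,-0.3],[0.7,3,9],0.15],[[0,0,0],[0,0,16],0.15],[[0,0,0],[0,0,16],0.15],[[0,0,0],[0,0,16],0.15],[[0,0,0],[0,0,16],0.15],[[0,0,0],[0,0,16],0.15],[[0,0,0],[0,0,0],0.15],[[0,0,0],[0,0,0],0.15]]}}

```text
t: 8.75
tcp_pos: [0.5667, 0.2315, 0.1129]
tool_rot: [0.033, 0.999, 0.001, 0.003]
force: [-0.1, -0.4, 0.0]
finger_gap: 0.85
gripper_force: 0.0
```

Request:
{"name": "play_rows", "arguments": {"grip_force": 45, "rows": [[[0,0,0],[0,0,0],0.3],[[0,0,0],[0,0,0],0.5],[[0,0,0],[0,0,0],0.7],[[0,0,0],[0,0,0],1],[[0,0,0],[0,0,0],1],[[0,0,0],[0,0,0],1],[[0,0,0],[0,0,0],1]]}}

```text
t: 9.33
tcp_pos: [0.5674, 0.2318, 0.1139]
tool_rot: [0.033, 0.999, 0.001, 0.004]
force: [-0.0, -1.5, 6.1]
finger_gap: 0.591
gripper_force: 46.1
```

```bash
python3 meas.py
```

```text
9.3333 [0.56735632 0.23176134 0.11388667] [  5.94 179.41   0.22] [[-0.998  0.066  0.009]
 [ 0.066  0.998  0.002]
 [-0.009  0.003 -1.   ]] 0.5912613898992303
0.127 20286 ((564.397216796875, 230.4163360595703), (88.93978881835938, 30.306081771850586), 86.57243347167969) 0.1519894204029829
0.133 17490 ((564.3786010742188, 230.42050170898438), (88.939453125, 30.296056747436523), 86.63141632080078) 0.1519894204029829
0.14 12588 ((564.3786010742188, 230.42050170898438), (88.939453125, 30.296056747436523), 86.63141632080078) 0.1519894204029829
```

View pics/w3.png

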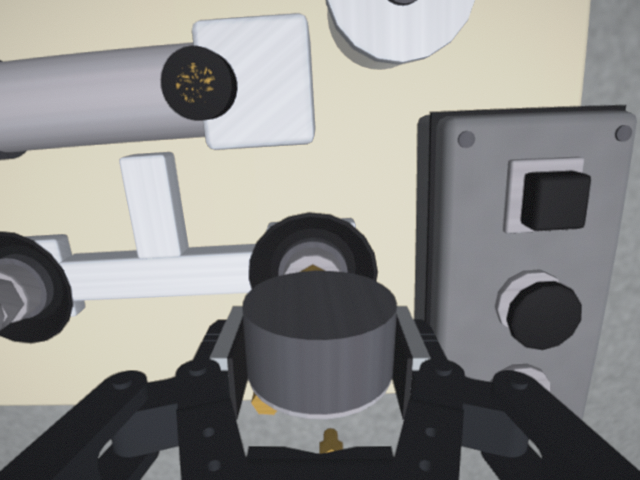

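The gauge is between the pads, but the grip sits about 3 mm toward the glass side. I'll open and regrip 3 mm farther back.

Request:
{"name": "play_rows", "arguments": {"rows": [[[0,0,0],[0,0,0],0.3],[[0,0,0],[0,0,0],0.15],[[0,0,0],[0,0,0],0.15],[[0,0,0],[1.7,-0.7,0.7],0.15],[[0,0.3,0],[1.7,-0.7,0.7],0.15],[[0,0,0],[0,0,0],0.15],[[0,0,0],[0,0,0],0.15]]}}

```text
t: 9.97
tcp_pos: [0.562, 0.2305, 0.1099]
tool_rot: [0.033, 0.999, 0.001, -0.001]
force: [0.2, -0.3, -0.2]
finger_gap: 0.849
gripper_force: 0.0
```

Request:
{"name": "play_rows", "arguments": {"grip_force": 45, "rows": [[[0,0,0],[0,0,0],0.3],[[0,0,0],[0,0,0],0.5],[[0,0,0],[0,0,0],0.7],[[0,0,0],[0,0,0],1],[[0,0,0],[0,0,0],1],[[0,0,0],[0,0,0],1],[[0,0,0],[0,0,0],1]]}}

```text
t: 10.55
tcp_pos: [0.5624, 0.2305, 0.1104]
tool_rot: [0.033, 0.999, 0.001, -0.0]
force: [-0.5, -0.7, 3.2]
finger_gap: 0.592
gripper_force: 46.6
```

```bash
python3 - <<'E'
from h import *
delta([.5645,.2302,.112],GR)
c=get_calibration("wrist");p,d=snapshot("wrist");P=cloud("wrist",d,c)
g=P[(P[...,2]>.13)&(P[...,2]<.152)&(np.abs(P[...,0]-.564)<.03)&(np.abs(P[...,1]-.23)<.025)]
print(cv2.minAreaRect((g[:,:2]*1000).astype(np.float32)),sense()["tcp_pos"],sense()["force"])
E
```

```text
10.55 turn deg (tool) [ 0.11 -0.05 -0.  ] then shift mm [-2.2 -0.1 -1.6] | world mm [ 2.1 -0.3  1.6]
((564.33349609375, 229.8585662841797), (51.23075866699219, 30.20890235900879), 86.63209533691406) [0.56235248 0.23048107 0.11038125] [ 0.01585759 -0.96922371  2.69350169]
```

Request:
{"name": "play_rows", "arguments": {"rows": [[[0,0,0],[0,0,-5],1],[[0,0,0],[0,0,-10],1],[[0,0,0],[0,0,-15],1],[[0,0,0],[0,0,-20],1],[[0,0,0],[0,0,-25],1],[[0,0,0],[0,0,-25],1],[[0,0,0],[0,0,-25],1],[[0,0,0],[0,0,-20],1],[[0,0,0],[0,0,-10],1],[[0,0,0],[0,0,0],1]]}}

```text
t: 11.43
tcp_pos: [0.5637, 0.2307, 0.2682]
tool_rot: [0.033, 0.999, 0.002, 0.002]
force: [0.8, -0.6, -1.7]
finger_gap: 0.59
gripper_force: 47.2
```

```bash
cat > pres.py <<'E'
from h import *
M=R.from_euler('ZY',[np.radians(-10),-np.radians(25)]).as_matrix()
L=np.array([.7021,-.209,.2795]);C=L-M[:,0]*.164
Rt=np.stack([-M[:,0],M[:,1],-M[:,2]],1)
tcp=C-Rt@np.array([-.0021,-.0001,-.0106]);print(tcp,sense()["q"].round(2),sense()["finger_gap"])
delta(tcp,Rt)
E
python3 pres.py
```

```text
[ 0.55827834 -0.18353882  0.19969624] [ 0.2   0.47  1.45  0.    1.22 -1.3 ] 0.5900473670255943
11.4333 turn deg (tool) [  1.59 -24.72   6.05] then shift mm [ -31.3 -408.9   90.2] | world mm [  -5.5 -414.2  -68.5]
```

Request:
{"name": "play_rows", "arguments": {"rows": [[[0.2,-3.09,0.756],[0,0,0],1],[[0.2,-3.09,0.756],[0,0,0],1],[[0.2,-3.09,0.756],[0,0,0],1],[[0.2,-3.09,0.756],[0,0,0],1],[[0.2,-3.09,0.756],[0,0,0],1],[[0.2,-3.09,0.756],[0,0,0],1],[[0.2,-3.09,0.756],[0,0,0],1],[[0.2,-3.09,0.756],[0,0,0],1]]}}

```text
t: 12.1
tcp_pos: [0.5609, 0.2299, 0.2632]
tool_rot: [0.085, 0.973, -0.02, 0.212]
force: [0.5, -0.8, -2.8]
finger_gap: 0.591
gripper_force: 47.2
```

Request:
{"name": "play_rows", "arguments": {"rows": [[[0,0,0],[-2,-20,0],1],[[0,0,0],[-2.5,-30,0],1],[[0,0,0],[-2.5,-30,0],1],[[0,0,0],[-2.5,-30,0],1],[[0,0,0],[-2.5,-30,0],1],[[0,0,0],[-2.5,-30,0],1],[[0,0,0],[-2.5,-30,0],1],[[0,0,0],[-2.5,-30,0],1],[[0,0,0],[-2.5,-30,0],1],[[0,0,0],[-2.5,-30,0],1],[[0,0,0],[-2.5,-30,0],1],[[0,0,0],[-2,-30,0],1]]}}

```text
t: 13.1
tcp_pos: [0.5259, -0.1197, 0.2765]
tool_rot: [0.085, 0.974, -0.019, 0.211]
force: [0.2, -0.2, -1.9]
finger_gap: 0.596
gripper_force: 47.5
```

```bash
python3 pres.py
```

```text
[ 0.55827834 -0.18353882  0.19969624] [-0.5   0.23  1.91  0.23  0.61 -2.07] 0.5961961843303043
13.1 turn deg (tool) [-0.06 -0.53  0.03] then shift mm [ -6.5 -57.2  87.8] | world mm [ 32.4 -63.8 -76.8]
```

Request:
{"name": "play_rows", "arguments": {"rows": [[[0,0,0],[-1,-10,14],1],[[0,0,0],[-1,-10,14],1],[[0,0,0],[-1,-10,14],1],[[0,0,0],[-1,-10,14],1],[[0,0,0],[-1,-7,14],1],[[0,0,0],[-1,-5,10],1],[[0,0,0],[-0.5,0,6],1],[[0,0,0],[0,0,0],1],[[0,0,0],[0,0,0],1],[[0,0,0],[0,0,0],1]]}}

```text
t: 13.93
tcp_pos: [0.5595, -0.177, 0.2032]
tool_rot: [0.085, 0.973, -0.02, 0.213]
force: [0.9, 0.1, -1.8]
finger_gap: 0.594
gripper_force: 47.5
```

```bash
python3 pres.py; python3 - <<'E'
from h import *
c=get_calibration("scene");p,d=snapshot("scene");P=cloud("scene",d,c)
w,dw=snapshot("wrist");cw=get_calibration("wrist");PW=cloud("wrist",dw,cw);np.savez("w4",p=w,d=dw,P=PW)
cv2.imwrite("pics/fin.png",np.hstack([cv2.resize(p[150:320,220:420,::-1],(400,340)),cv2.resize(w[...,::-1],(400,340))]))
E
```

```text
[ 0.55827834 -0.18353882  0.19969624] [-0.58  0.42  1.88  0.37  0.47 -2.28] 0.5944072253517692
13.9333 turn deg (tool) [-0.11 -0.32  0.1 ] then shift mm [ 1.5 -6.7  3.1] | world mm [-1.2 -6.6 -3.5]
```

View pics/fin.png

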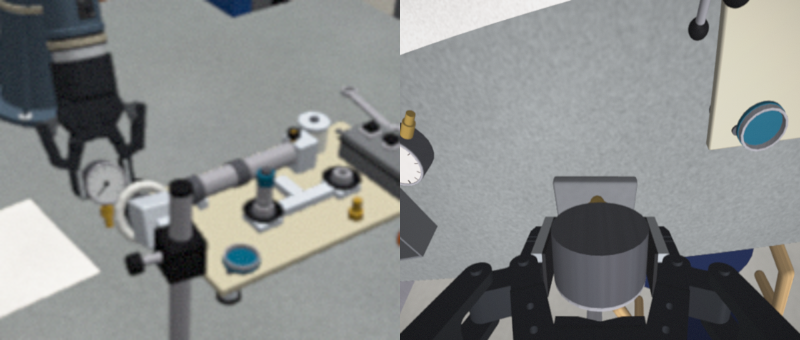

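The left panel shows the dial facing the lens with its spigot down, and the right panel shows the drum held level between the pads. I'll make the last small correction and then fit the drum axis.

Request:
{"name": "play_rows", "arguments": {"rows": [[[0,-0.3,0.1],[0.7,-3.3,1.5],1],[[0,0,0],[0.8,-3.4,1.6],1],[[0,0,0],[0,0,0],1],[[0,0,0],[0,0,0],1],[[0,0,0],[0,0,0],1],[[0,0,0],[0,0,0],1]]}}

```text
t: 14.53
tcp_pos: [0.5584, -0.1843, 0.1995]
tool_rot: [0.086, 0.973, -0.02, 0.215]
force: [0.9, -0.3, -2.3]
finger_gap: 0.595
gripper_force: 47.5
```

```bash
python3 pres.py; python3 - <<'E'
from h import *
from scipy.optimize import least_squares
M=R.from_euler('ZY',[np.radians(-10),-np.radians(25)]).as_matrix();L=np.array([.7021,-.209,.2795])
c=get_calibration("wrist");p,d=snapshot("wrist");P=cloud("wrist",d,c)
q=(P.reshape(-1,3)-L)@M
k=(abs(q[:,0]+.164)<.011)&(abs(q[:,1])<.018)&(q[:,2]>.012)&(q[:,2]<.04);q=q[k]
# cylinder r=26 mm, axis ~ x: y=a+b*x, z=e+f*x
g=q[:,0]+.164
r=least_squares(lambda t:np.hypot(q[:,1]-t[0]-t[1]*g,q[:,2]-t[2]-t[3]*g)-.026,[0,0,0,0],loss='soft_l1',f_scale=.001)
print(k.sum(),"centre y,z mm",r.x[[0,2]]*1000,"axis yaw,pitch deg",np.degrees(r.x[[1,3]]))
q=(P.reshape(-1,3)-L)@M;k=(abs(q[:,0]+.164)<.03)&(abs(q[:,1])<.018)&(abs(q[:,2]-.015)<.02);print(np.percentile(q[k,0],[1,99]))
# dial from scene cam
c=get_calibration("scene");p,d=snapshot("scene");P=cloud("scene",d,c)
q=(P-L)@M;k=(np.hypot(q[...,1],q[...,2])<.022)&(abs(q[...,0]+.15)<.02)&(p.sum(-1)>330)
a=q[k];A=np.c_[a[:,1:],np.ones(len(a))];s=np.linalg.lstsq(A,a[:,0],rcond=None)[0];print("dial",len(a),np.median(a,0),"slopes deg",np.degrees(s[:2]),(a.min(0)+a.max(0))/2)
E
```

```text
[ 0.55827834 -0.18353882  0.19969624] [-0.59  0.42  1.89  0.4   0.46 -2.31] 0.5950444981346882
14.5333 turn deg (tool) [-0.14 -0.01 -0.05] then shift mm [ 0.2  0.7 -0.2] | world mm [-0.1  0.8  0.2]
7116 centre y,z mm [ 0.69750189 -0.793236  ] axis yaw,pitch deg [ 0.20165678 -0.21304333]
[-0.17887954 -0.15080732]
dial 239 [-0.15101119 -0.00025611  0.00039209] slopes deg [-0.72115377 -0.49937281] [-0.15030757  0.00023448 -0.0002429 ]
```

All axes are within about 1 mm and 1°, so I'm handing it in.

```bash
python3 -c "
from station import *
print(abs(sense()['qd']).max()); print(sign_off())"
```

```text
0.001221037651358269
the job is handed in; nothing more can be done
None
```

I pressed the stop key, then the vent key, lifted the gauge out and handed it in held still in front of the lens; my last measurements had the dial within about 1 mm and 1° of target, and the judge returned no verdict.

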